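Put the plug gauge away in its touch-latch drawer

ROBOT

A 6-joint arm with a two-finger parallel gripper is mounted at the origin on the work surface. World frame = base frame: x ahead of the robot, y to its left, z up, the work surface at z = 0. Lengths are in m, angles in degrees, forces in N, time in s.
With the tool pointing down it reaches from about 0.4 to 0.825 m from the base axis. Payload 7 kg.
Tool frame: the origin (TCP) lies midway between the tips of the shut fingers; the grasp point (between the pads) lies 19 mm behind it; z points along the fingers, y is the line along which they close (so a half turn about z gives the same grasp; the last joint's range is limited). The gripper opens to 88 mm and grips with 3 to 60 N. Pads are 19 mm wide; open, the fingers measure 130 mm over their backs; the gripper's body (78 mm by 193 mm) begins 47 mm behind the grasp point.
Start: joints at [-60.04, 20.546, 0.682, 0, -70.136, -16.507], TCP at [0.157, -0.656, 0.227] pointing down, gripper open.
Joint ranges: [-176.03, 176.03], [-82.01, 121.73], [-58.28, 71.71], [-173.87, 95.51], [-174.79, -0.11], [-173.66, 173.66]. Speed limits (degrees/s): [136.94, 136.94, 172.46, 180, 180, 180].

INTERFACE

Orientations are given as a 3x3 rotation matrix whose columns are the frame's x, y, z axes.
In Python, from rig import robot gives the robot as it stands. Calls block until the motion is done:
- robot.goto(position, orientation): joint-space move of the TCP to a pose.
- robot.servo_line(position, ori=None, speed=0.15): straight line of the TCP; ori=None keeps the orientation; speed is the mean speed in m/s.
- robot.movej(angles): joint-space move.
- robot.move_gripper(opening): opening from 0.0 (shut) to 1.0 (fully open); the grip force is fixed at half the most; returns when the fingers have stopped.
- robot.dwell(seconds).
- robot.ik(position, orientation): joint angles nearest the present ones, or None.
- robot.grab_frame(name): name is "scene" or "top" or "wrist"; returns (picture, depth): 480x640x3 uint8, red, green, blue; 480x640 float32, m along the optical axis (not along the pixel's ray), 0 where there is no reading.
- robot.camera_info(name): a dict with "vfov" (degrees; the focal length in pixels is half the picture's height over the tangent of half this angle, whatever the lens; pixels are square), "cx", "cy" (the principal point, pixels), "view" (4x4, takes a point from world to camera coordinates); the wrist camera has in their place "T_tool_cam" (4x4, takes a point from camera to tool coordinates, whose origin is the TCP and whose axes are the flange's). Camera axes: x right, y down, z forward; pixel columns grow to the right and rows downward; lengths in m; the calibration is good to about 2 mm. A picture is of the moment at which its call begins: read the wrist's pose just before it. camera_info takes no time and is no camera call.
A pose or a line that the arm cannot do raises robot.Unreachable and nothing moves.
- robot.job_done(): hands the job in; it is judged then, once.
Readings, each from a call of its own:
- robot.read_t(): time.
- robot.read_qpos(): joint angles.
- robot.read_qvel(): joint speeds.
- robot.read_effort(): joint torques, N m.
- robot.read_position(): TCP position.
- robot.read_tcp_rot(): TCP orientation.
- robot.read_force(): force on the tool from outside, world axes, zero at the start.
- robot.read_ft_torque(): the same for the moment, N m.
- robot.read_grip_width(): opening from 0.0 (shut) to 1.0 (fully open).
- robot.read_finger_force(): force on a finger pad.
Only numpy, scipy, OpenCV 4.12 (cv2) and the standard library are available. Lean on these libraries where they do the work, as an engineer would, in place of code of your own. Each camera call takes 0.05 s, during which the arm holds its last target. There are 200 camera calls.

TASK

Put the plug gauge away: press the front of the drawer that has no handle until its touch latch lets it spring ajar, draw it open, and lay the gauge fully down in its nest with the long end on the left. Then push the drawer shut and press it home until the latch catches and it stays shut by itself. Feel for the latch and press gently, never forcing the drawer or the gauge, and leave the other drawer and everything else on the bench alone.

Things in the scene. Friction and masses are not known exactly. Their poses are not given: they have to be found in the camera images.
- gauge_unit: Low grey steel drawer unit, fixed to the bench; 200 wide (its y), 230 deep (its x), 60 high. Origin: middle of its front lower edge, on the bench; its body reaches from there to x = +230; the front faces its own -x, +y is its left seen from the robot. Top at z = 60. It stands left or right of the look-alike unit that has a bar handle.
- gauge_drawer (a joint): Slide of the handleless drawer, in m: 0 = latched shut, grows as it comes out along the unit's -x, 0.115 = fully out, negative = pressed in. Freed by the push-push latch, it is thrown out by a spring plunger (3.5 to 5 N over the first 38 mm) to 0.035 to 0.055 and stays there; further out it slides freely. Friction about 1 N, plus 12 N per m/s of speed.
- drawer_front (a point): Middle of the handleless front's outer face, at (-30, 0, 31) in the unit's frame when shut. Touch latch: press in past a trip point, let it come back: it springs ajar. Push in past it again and let go: caught at 0. A hidden screw sets the trip 4.5 to 15.5 mm inward of shut, unmeasured; up to it 4 to 10 N, at it a rubber stop of 16 N/mm. 12 N for 0.2 s always trips it, over 25 N harms it: press slowly.
- board_edge (a point): Middle of the upper back edge of the same front, moving with it. The front is a flat board 12 thick, 200 wide, from z = 4 to z = 58, standing 18 clear of the unit's body when shut. Ajar, closed fingers pass down behind the board from above and hook it out (tray floor at z = 18, tray sides 40 high).
- nest (a point): Where the gauge's own origin lies when seated in the handleless drawer: 60 behind the back of the front board, midway between the sides, z = 29; axes as the unit's; moves with the drawer. The gauge lies along y in two black grooved rests, 3 mm play endways; between them is an open well for the fingers, floor at z = 18. The shut unit's roof (underside z = 54) clears only a gauge fully down.
- left_rest (a point): Groove floor of the left rest, middle: 50 to the left (+y) of the nest, z = 32 in the unit's frame. Rest 18 long in y, 46 wide; groove 15 wide for the 12 mm plug, slanted lead-in from z = 38 (15 wide) to z = 43 (25 wide). Takes the long plug.
- right_rest (a point): Groove floor of the right rest, middle: 47 to the right (-y) of the nest, z = 32. Rest 12 long in y, same groove, with an end stop 59 to the right of the nest. Takes the short plug.
- nest_long_tip (a point): Where the end of the gauge's long plug lies when seated: 72 mm to the left (+y) of the nest point and 9 above it; moves with the drawer.
- plug_gauge: Double-ended steel plug gauge lying on the bench, 128 long along its own y, 130 to 210 g: dark eight-sided handle 76 long, 18 across its flats; a bright plug 12 in diameter on each end, 34 long at +y and 18 long at -y. Origin: underside of the handle, at the middle of the handle's length; the axis lies 9 above it. The long end starts pointing roughly left (+y).
- gauge_long_tip (a point): Centre of the end face of the gauge's long plug, 72 from the gauge's origin along its +y, 9 up.
- ring_drawer (a joint): Slide of the drawer with the bar handle in the look-alike unit, in m, 0 = shut. To be left shut.
- ring_unit: The look-alike drawer unit, with a bar handle 90 wide standing 35 off its front; same sizes and frame as gauge_unit; fixed to the bench.
- marker: White marker pen with a black cap, 125 long along its y, 17 thick, lying on the bench near the gauge or where the gauge might lie; origin under its middle. Bystander.
- bracket_a: Black moulded Z-shaped bracket, 155 x 44, 28 high, to the left on the bench; origin on its underside, middle. Bystander.
- bracket_b: The same kind of bracket, to the right. Bystander.
- ring_gauge: Steel ring gauge, 52 across, 18 high, on top of the look-alike unit. Bystander.
- caliper: Digital caliper lying flat, 225 long, at the right. Bystander.
- clip_dish: Clear dish 130 x 100 x 40 with black clips, at the left. Bystander.
Mind the look-alikes: they are no part of the job. Leave any brown look-alike of the plug_gauge alone.

How it is judged:
By the outcome, as a careful person would: the job done as asked, in the order asked, and still so for the second after the job is handed in, with the robot touching nothing.
It also fails if it takes over 72 s, if anything falls off the work surface, if the arm or the gripper's body presses on something with over 40 N, if the wrist force passes 120 N, or if a joint passes its speed limit or range.

## Working session

There is one attempt and no reset: what is moved stays moved. The work goes in short steps, each a Python script; the robot and the scene stay as the last script left them, time stands still between calls to the robot, and variables do not carry over. Pictures are saved under pics/ and viewed, at most 10 in all, crops included, and the job is handed in when it is done.

```bash
mkdir -p pics; ls; cat > h.py <<'E'
import numpy as np, cv2
from rig import robot
def cam(name):
    i=robot.camera_info(name); f=240/np.tan(np.radians(i['vfov'])/2)
    if 'view' in i: T=np.linalg.inv(np.array(i['view']))
    else:
        W=np.eye(4);W[:3,:3]=robot.read_tcp_rot();W[:3,3]=robot.read_position();T=W@np.array(i['T_tool_cam'])
    return f,i['cx'],i['cy'],T
def onplane(c,uv,z):
    f,cx,cy,T=c; uv=np.atleast_2d(np.asarray(uv,float))
    d=np.c_[(uv[:,0]-cx)/f,(uv[:,1]-cy)/f,np.ones(len(uv))]@T[:3,:3].T
    o=T[:3,3]; return o+d*((z-o[2])/d[:,2])[:,None]
def cloud(c,dep):
    f,cx,cy,T=c; v,u=np.mgrid[:480,:640]
    P=np.stack([(u-cx)/f*dep,(v-cy)/f*dep,dep],-1)
    return P@T[:3,:3].T+T[:3,3]
def save(n,im): cv2.imwrite('pics/'+n,im[...,::-1])
E
python3 - <<'E'
from h import *
for n in('top','scene'):
    c=cam(n);im,d=robot.grab_frame(n);save(n+'0.png',im);np.savez(n+'0.npz',im=im,d=d)
    print(n,c[0],c[1],c[2],np.round(c[3],3).tolist(),robot.camera_info(n).keys(), (d>0).mean())
print(np.round(robot.camera_info('wrist')['T_tool_cam'],3).tolist(),robot.camera_info('wrist')['vfov'],robot.read_t(),robot.read_tcp_rot(),robot.read_force())
E
```

```text
pics
top 500.86951693578044 319.15640061501887 241.52872658082785 [[0.011, -0.994, 0.111, 0.437], [-1.0, -0.012, -0.012, 0.014], [0.013, -0.111, -0.994, 1.11], [0.0, 0.0, 0.0, 1.0]] dict_keys(['vfov', 'cx', 'cy', 'view']) 0.995751953125
scene 527.075448117183 313.5378453829994 238.8028755462228 [[-0.222, 0.701, -0.678, 1.371], [0.975, 0.165, -0.149, 0.177], [0.007, -0.694, -0.72, 0.951], [0.0, 0.0, 0.0, 1.0]] dict_keys(['vfov', 'cx', 'cy', 'view']) 0.99603515625
[[0.001, -0.965, -0.261, 0.07], [1.0, 0.001, -0.0, 0.001], [0.001, -0.261, 0.965, -0.159], [0.0, 0.0, 0.0, 1.0]] 68.5851842135224 0.1 [[-9.72582752e-01 -2.32556436e-01 -5.42395880e-04]
 [-2.32556991e-01  9.72581688e-01  1.45122194e-03]
 [ 1.90033299e-04  1.53757138e-03 -9.99998800e-01]] [-0.17243574  0.78654674  0.15005673]
```

View pics/top0.png

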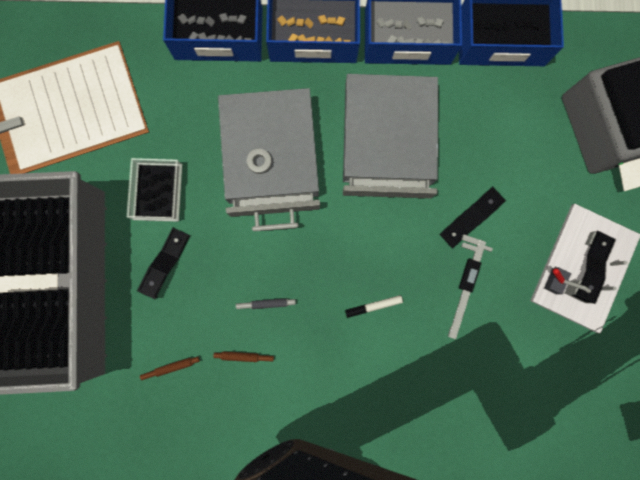

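View pics/scene0.png

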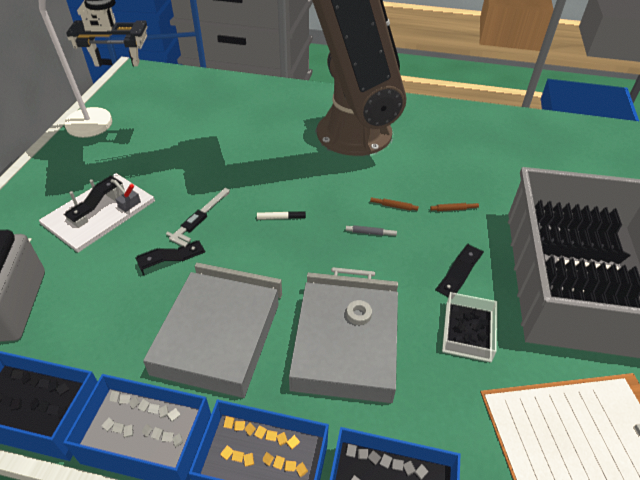

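The top view shows the handleless unit at right (front board near pixel (390,190)) and the handled look-alike at left. The grey gauge is at (267,303), the white marker at (373,307), and the brown look-alikes are at (170,367) and (244,356). The scene view agrees with this.

```bash
python3 - <<'E'
from h import *
z=np.load('top0.npz');im,d=z['im'],z['d'];c=cam('top')
P=cloud(c,d)
hsv=cv2.cvtColor(im,cv2.COLOR_RGB2HSV)
def rect(uv,h):
    X=onplane(c,uv,h)[:,:2]; return cv2.minAreaRect((X*1000).astype(np.float32))
# unit body top: grey, region
m=((hsv[...,1]<50)&(P[...,2]>.045)&(P[...,2]<.075)).astype(np.uint8); m[:, :330]=0;m[:,450:]=0;m[:70]=0;m[200:]=0
n,l,s,ce=cv2.connectedComponentsWithStats(m)
for i in range(1,n):
    if s[i,4]>100:
        v,u=np.where(l==i);print(s[i],cv2.boxPoints(rect(np.c_[u,v],.06 if s[i,4]>2000 else .058)).round(1).tolist(),P[l==i][:,2].mean())
g=((hsv[...,1]<70)).astype(np.uint8); g[:,:225]=0;g[:,310:]=0;g[:285]=0;g[320:]=0
v,u=np.where(g);r=rect(np.c_[u,v],.009);print(len(u),r,cv2.boxPoints(r).round(1).tolist(),P[g>0][:,2].mean(), P[300:305,320:330,2].mean())
save('crop1.png',cv2.resize(np.vstack([im[170:205,335:445],im[285:320,215:325]]),None,fx=7,fy=7,interpolation=cv2.INTER_CUBIC))
E
```

```text
[ 344   74   94  107 9471] [[690.0, -250.3000030517578], [922.0999755859375, -254.8000030517578], [926.0, -54.70000076293945], [693.9000244140625, -50.099998474121094]] 0.06100410323707564
[344 185  93  10 619] [[658.2999877929688, -248.10000610351562], [673.5999755859375, -248.39999389648438], [677.4000244140625, -50.900001525878906], [662.0999755859375, -50.599998474121094]] 0.05777743677797383
441 ((422.3323974609375, 116.65180969238281), (17.420883178710938, 130.97308349609375), 5.008800983428955) [[407.8999938964844, 181.10000610351562], [419.3999938964844, 50.70000076293945], [436.70001220703125, 52.20000076293945], [425.29998779296875, 182.60000610351562]] 0.018606628223626357 0.0012941480778201474
```

View pics/crop1.png

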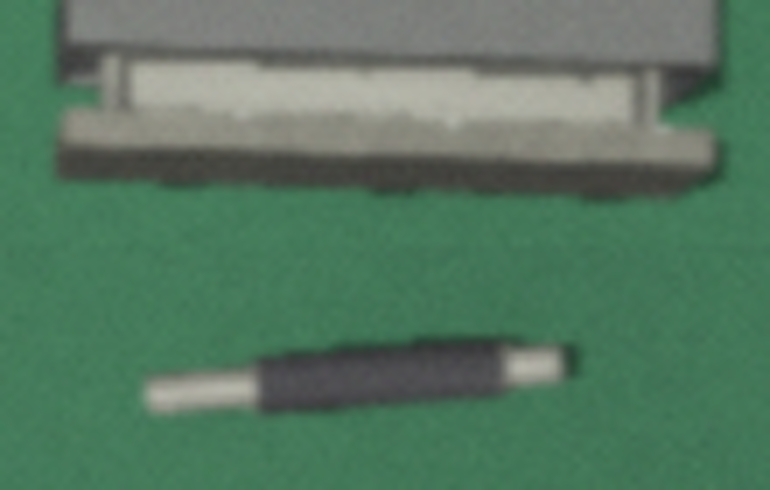

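The crop confirms the gauge's long plug is on the left, and that the right unit's front board has no handle. Next I move to press the front.

```bash
cat >> h.py <<'E'
O=np.array([.692,-.1502,0]); ux=np.array([.9998,-.0194,0]); uy=np.array([.0194,.9998,0])
dn=np.array([0,0,-1.])
def U(x,y,z): return O+ux*x+uy*y+np.array([0,0,z])
RP=np.c_[-ux,uy,dn]            # press/hook orientation
def ux_now(): return float((robot.read_position()-O)@ux)
def fx(n=5):
    s=[]
    for _ in range(n): s.append(robot.read_force()); robot.dwell(.004)
    return np.array(s).mean(0)@ux
def press(x,y,z,base,fmax=12.5,xmax=.03,coarse=.001,log=[]):
    """creep in along unit x until the reaction reaches fmax, hold 0.25 s; returns depth, trace"""
    tr=[];F=0
    while x<xmax:
        F=base-fx(3); tr.append((round(ux_now()*1e3,1),round(F,1)))
        if F>=fmax: break
        x+=coarse if F<2.5 else (.0006 if F<9 else .0003)
        robot.servo_line(U(x,y,z),speed=.03)
    robot.dwell(.25); tr.append((round(ux_now()*1e3,1),round(base-fx(3),1)))
    return x,tr
E
python3 - <<'E'
from h import *
robot.move_gripper(0.0);print(robot.read_t(),robot.read_grip_width())
robot.goto(U(-.07,0,.10),RP);print(robot.read_t())
robot.servo_line(U(-.055,0,.02),speed=.15);robot.dwell(.15)
b=fx(10);print(robot.read_t(),b,[round(fx(1),2) for _ in range(5)])
x,tr=press(-.048,0,.02,b,xmax=-.01);print(robot.read_t(),b,tr)
E
```

```text
1.525 0.004852423090574491
4.0083
4.85 0.4643637144856668 [np.float64(0.46), np.float64(0.46), np.float64(0.46), np.float64(0.46), np.float64(0.46)]
14.2667 0.4643637144856668 [(-54.3, np.float64(0.0)), (-46.8, np.float64(0.7)), (-46.0, np.float64(-0.0)), (-44.9, np.float64(-0.0)), (-44.0, np.float64(1.4)), (-42.9, np.float64(0.7)), (-42.0, np.float64(0.3)), (-40.9, np.float64(0.2)), (-39.9, np.float64(0.4)), (-39.0, np.float64(0.9)), (-38.6, np.float64(4.3)), (-38.3, np.float64(5.1)), (-37.8, np.float64(5.6)), (-37.3, np.float64(6.2)), (-36.7, np.float64(6.8)), (-36.1, np.float64(5.6)), (-35.4, np.float64(6.1)), (-34.9, np.float64(6.2)), (-34.3, np.float64(6.2)), (-33.7, np.float64(6.4)), (-33.1, np.float64(5.9)), (-32.5, np.float64(6.1)), (-31.9, np.float64(6.5)), (-31.3, np.float64(6.0)), (-30.7, np.float64(6.1)), (-30.1, np.float64(6.7)), (-29.5, np.float64(5.6)), (-28.9, np.float64(5.9)), (-28.3, np.float64(6.4)), (-27.7, np.float64(5.7)), (-27.5, np.float64(7.5)), (-27.4, np.float64(9.4)), (-27.4, np.float64(10.2)), (-27.4, np.float64(10.9)), (-27.3, np.float64(11.0)), (-27.2, np.float64(12.5)), (-27.2, np.float64(13.2)), (-27.2, np.float64(12.8))]
```

```bash
python3 - <<'E'
from h import *
robot.servo_line(U(-.125,0,.02),speed=.25)
robot.servo_line(U(-.125,0,.09),speed=.25)
c=cam('top');im,d=robot.grab_frame('top');print(robot.read_t())
cw=cam('wrist');iw,dw=robot.grab_frame('wrist')
np.savez('w1.npz',im=iw,d=dw,T=cw[3])
save('aj.png',np.hstack([im[120:300,300:500],iw[::2,::2][:180]]))
E
```

```text
15.3083
```

View pics/aj.png

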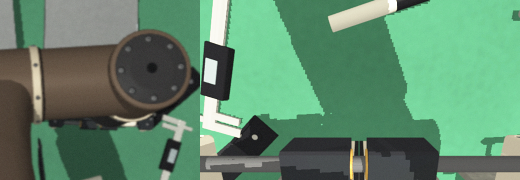

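The arm hides the drawer in the top view. In the wrist view the fingers are in the lower part, so I check the wrist depth data for the board edge.

```bash
python3 - <<'E'
from h import *
z=np.load('w1.npz');f,cx,cy,_=cam('wrist');P=cloud((f,cx,cy,z['T']),z['d'])
Q=(P-O);X=np.stack([Q@ux,Q@uy,Q[...,2]],-1)*1e3
for v in range(300,480,15): print(v,[tuple(X[v,u].round().astype(int).tolist()) for u in(100,200,320,440,540)])
E
```

```text
300 [(-86, -161, 7), (-163, -25, 178), (-135, 2, 114), (-163, 28, 178), (-84, 171, 0)]
315 [(-156, -52, 171), (-161, -24, 181), (-157, 1, 172), (-161, 27, 180), (-156, 55, 171)]
330 [(-154, -50, 174), (-157, -25, 180), (-154, 1, 174), (-157, 28, 180), (-154, 53, 174)]
345 [(-45, -171, 1), (-154, -25, 181), (-128, 2, 138), (-153, 28, 180), (-63, 157, 30)]
360 [(-31, -174, 0), (-150, -25, 180), (-121, 2, 136), (-149, 28, 180), (-58, 151, 40)]
375 [(-148, -46, 183), (-148, -24, 183), (-148, 1, 183), (-148, 27, 183), (-31, 168, 19)]
390 [(-150, -41, 191), (-150, -22, 191), (-150, 1, 191), (-150, 25, 190), (-150, 44, 190)]
405 [(-150, -39, 195), (-150, -20, 195), (-150, 1, 195), (-151, 23, 196), (-150, 41, 195)]
420 [(-150, -36, 199), (-149, -20, 198), (-150, 1, 198), (-150, 22, 198), (-150, 39, 198)]
435 [(-149, -35, 201), (-148, -19, 200), (-150, 1, 202), (-147, 22, 199), (-148, 39, 199)]
450 [(-149, -33, 204), (-149, -18, 203), (-150, 1, 205), (-144, 22, 199), (-145, 39, 199)]
465 [(-150, -31, 207), (-150, -16, 207), (-151, 1, 208), (-141, 23, 199), (24, 161, 46)]
```

```bash
python3 - <<'E'
from h import *
c=cam('scene');im,d=robot.grab_frame('scene');P=cloud(c,d)
Q=P-O;X=np.stack([Q@ux,Q@uy,Q[...,2]],-1)*1e3
m=(X[...,2]>48)&(X[...,2]<66)&(abs(X[...,1])<90)&(X[...,0]>-110)&(X[...,0]<10)
h,e=np.histogram(X[m][:,0],bins=np.arange(-110,11,4));print(list(zip(e[:-1].astype(int).tolist(),h.tolist())))
save('aj2.png',im[150:400,80:420])
E
```

```text
[(-110, 0), (-106, 0), (-102, 0), (-98, 0), (-94, 0), (-90, 0), (-86, 0), (-82, 0), (-78, 0), (-74, 29), (-70, 99), (-66, 111), (-62, 272), (-58, 28), (-54, 0), (-50, 0), (-46, 0), (-42, 0), (-38, 0), (-34, 0), (-30, 0), (-26, 0), (-22, 0), (-18, 0), (-14, 1), (-10, 0), (-6, 0), (-2, 12), (2, 99), (6, 112)]
```

View pics/aj2.png

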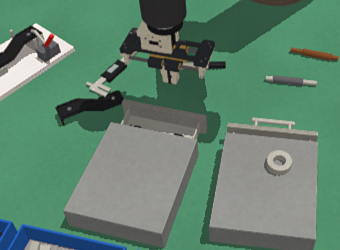

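The scene view shows the drawer sprung ajar by about 42 mm, with the board spanning unit x from -73 to -60 and a free gap behind it. Next I hook the board and draw it open.

```bash
cat >> h.py <<'E'
RG1=np.c_[uy,ux,dn]; RG2=np.c_[-uy,-ux,dn]
def Rz(a): a=np.radians(a); return np.array([[np.cos(a),-np.sin(a),0],[np.sin(a),np.cos(a),0],[0,0,1]])
E
python3 - <<'E'
from h import *
robot.servo_line(U(-.032,0,.09),speed=.25)
robot.servo_line(U(-.032,0,.032),speed=.15);robot.dwell(.1)
b=fx();robot.servo_line(U(-.045,0,.032),speed=.1)
tr=[]
for x in(-.06,-.08,-.1,-.112,-.116,-.12):
    robot.servo_line(U(x,0,.032),speed=.09);F=fx(2)-b;tr.append((round(ux_now()*1e3,1),round(F,1)))
    if F>6: break
print(b,tr,robot.read_force())
robot.servo_line(U(x+.012,0,.032),speed=.1);robot.servo_line(U(x+.012,0,.12),speed=.25)
print(robot.read_t(),robot.read_qpos())
for R in(RG1,RG2): print(robot.ik(U(-.07,0,.16),R),robot.ik([.422,.117,.12],R))
E
```

```text
-0.5153048494428517 [(-59.9, np.float64(1.2)), (-80.1, np.float64(0.5)), (-100.1, np.float64(0.9)), (-112.1, np.float64(0.7)), (-116.1, np.float64(0.5)), (-118.9, np.float64(6.3))] [ 5.77687923 -0.91146109 -3.18634551]
19.4667 [ 4.33200409e+00  1.87278708e+01 -1.68168637e+01 -2.82794389e-02
 -5.43863375e+01 -9.54459135e+01]
None [ 41.47120307   3.91255102 -36.56677334   0.         -49.52067565
 137.41717596]
[  3.99352677  19.96963325  -9.23253517   0.         -60.79783158
  -5.10514775] [ 41.47120307   3.91255102 -36.56677334   0.         -49.52067565
 -42.58282404]
```

```bash
python3 - <<'E'
from h import *
robot.goto(U(-.07,0,.16),RG2);robot.move_gripper(.5);robot.dwell(.1);print(robot.read_t())
def shot(n):
    c=cam('wrist');p=robot.read_position();R=robot.read_tcp_rot();im,d=robot.grab_frame('wrist')
    np.savez(n+'.npz',im=im,d=d,T=c[3],p=p,R=R);save(n+'.png',im);print(p)
shot('nest1')
a=5.0+1.1
robot.goto([.422,.117,.13],Rz(a)@RG2);robot.dwell(.1);shot('gauge1');print(robot.read_t())
E
```

```text
21.8667
[ 0.62203124 -0.14884546  0.16002004]
[0.42275756 0.11668729 0.13004297]
23.3333
```

View pics/nest1.png

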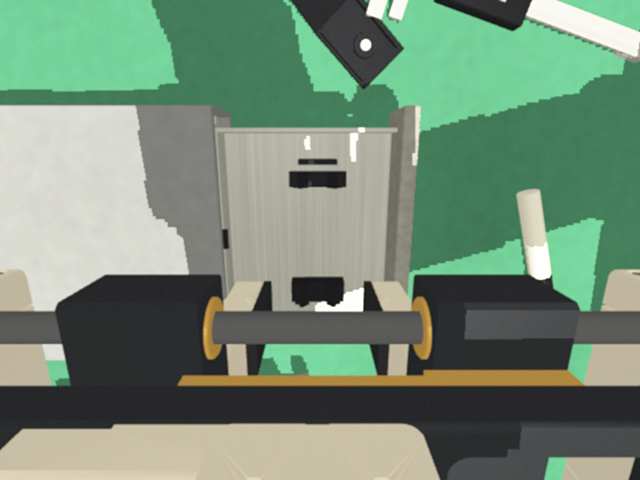

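View pics/gauge1.png

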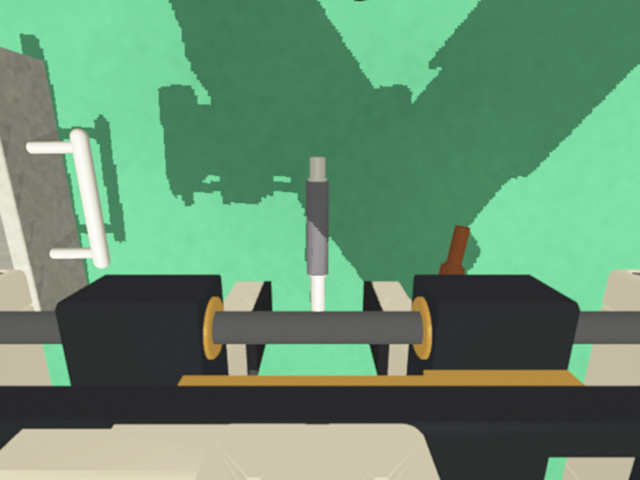

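The nest view shows the open tray. The board is at columns 390–418, the right rest at about (318,180) with its end stop at row 160, and the left rest near (318,290). In the gauge view the handle spans rows 178–275 at column 317, with the short plug tip at row 157.

```bash
python3 - <<'E'
from h import *
f,cx,cy,_=cam('wrist')
def tool(z,uv,h):
    X=onplane((f,cx,cy,z['T']),uv,h)-z['p']; return (X@z['R']*1e3).round(1)[:,:2]
g=np.load('gauge1.npz');G=cv2.cvtColor(g['im'],cv2.COLOR_RGB2HSV)
print('axis profile',[(r,int(G[r,313:322,2].mean()),int(G[r,313:322,1].mean())) for r in list(range(150,190,2))+list(range(266,284,2))])
for r in range(165,275,12):
    m=np.where(G[r,290:345,1]<90)[0]+290; print(r,m.min(),m.max(),tool(g,[[(m.min()+m.max())/2,r]],.009).tolist(),end=' ')
print()
n=np.load('nest1.npz');V=n['im'].max(2)
m=(V<60).astype(np.uint8);m[:, :275]=0;m[:,360:]=0;m[:150]=0;m[312:]=0
k,l,s,ce=cv2.connectedComponentsWithStats(m)
for i in range(1,k):
    if s[i,4]>50:print(s[i],ce[i].round(1), tool(n,[[s[i,0]-.5,s[i,1]-.5],[s[i,0]+s[i,2]-.5,s[i,1]+s[i,3]-.5]],.043).tolist())
print('rows',[(r,int(V[r,293:345].mean())) for r in range(154,192)],[(r,int(V[r,293:345].mean())) for r in range(272,282)])
P=cloud((f,cx,cy,n['T']),n['d'])-O;X=np.stack([P@ux,P@uy,P[...,2]],-1)*1e3
print('depth row230',[(u,)+tuple(X[230,u].round(1).tolist()) for u in(225,320,385,392,396,400,404,408,412,416)])
for r in(160,174,180,185,284,290,296): print(r,[tuple(X[r,u].round().astype(int).tolist()) for u in(293,305,318,331,343)])
E
```

```text
axis profile [(150, 121, 116), (152, 123, 115), (154, 124, 121), (156, 133, 78), (158, 174, 25), (160, 175, 24), (162, 175, 24), (164, 175, 23), (166, 174, 24), (168, 175, 24), (170, 174, 24), (172, 174, 24), (174, 175, 24), (176, 175, 23), (178, 174, 24), (180, 174, 24), (182, 107, 10), (184, 87, 6), (186, 88, 7), (188, 88, 6), (266, 154, 5), (268, 153, 6), (270, 154, 5), (272, 153, 6), (274, 148, 6), (276, 247, 12), (278, 249, 7), (280, 248, 8), (282, 248, 8)]
165 309 325 [[58.1, 0.1]] 177 308 326 [[48.9, 0.1]] 189 306 328 [[39.6, 0.1]] 201 306 328 [[30.1, 0.2]] 213 306 328 [[20.4, 0.2]] 225 306 328 [[10.6, 0.2]] 237 306 328 [[0.6, 0.2]] 249 306 328 [[-9.7, 0.2]] 261 306 328 [[-20.1, 0.2]] 273 307 327 [[-30.7, 0.2]] 
[313 160  23   4  89] [324.4 161.5] [[62.4, -3.2], [59.4, 14.3]]
[290 172  56  16 813] [317.4 178.9] [[53.4, -20.9], [41.2, 22.4]]
[ 292  278   52   29 1257] [316.8 289.9] [[-33.2, -21.0], [-59.4, 22.9]]
rows [(154, 180), (155, 180), (156, 181), (157, 178), (158, 148), (159, 101), (160, 75), (161, 74), (162, 74), (163, 81), (164, 121), (165, 164), (166, 179), (167, 179
[... 552 characters left out ...]
0.9, 58.4), (404, -135.6, -11.3, 60.4), (408, -139.4, -10.7, 57.5), (412, -142.5, -10.7, 57.4), (416, -162.0, 2.2, 0.4)]
160 [(-50, -61, 18), (-61, -62, 43), (-71, -62, 43), (-81, -62, 42), (-92, -61, 17)]
174 [(-51, -51, 39), (-61, -51, 41), (-71, -51, 34), (-81, -51, 41), (-91, -51, 33)]
180 [(-51, -47, 39), (-61, -47, 41), (-71, -46, 32), (-81, -47, 41), (-91, -46, 33)]
185 [(-51, -43, 39), (-61, -43, 41), (-71, -42, 32), (-81, -43, 41), (-91, -42, 32)]
284 [(-49, 43, 34), (-60, 41, 38), (-71, 43, 33), (-82, 41, 39), (-93, 43, 33)]
290 [(-49, 49, 33), (-60, 45, 41), (-71, 48, 33), (-82, 45, 42), (-93, 48, 34)]
296 [(-49, 54, 33), (-60, 51, 41), (-71, 54, 33), (-82, 50, 43), (-93, 54, 32)]
```

```bash
python3 - <<'E'
from h import *
a=np.load('nest1.npz')['im'][150:312,210:425]
b=np.load('gauge1.npz')['im'][150:312,210:425]
save('crop2.png',np.vstack([cv2.resize(a,None,fx=3.6,fy=3.6,interpolation=cv2.INTER_CUBIC)]))
E
```

```text
(no output)
```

View pics/crop2.png

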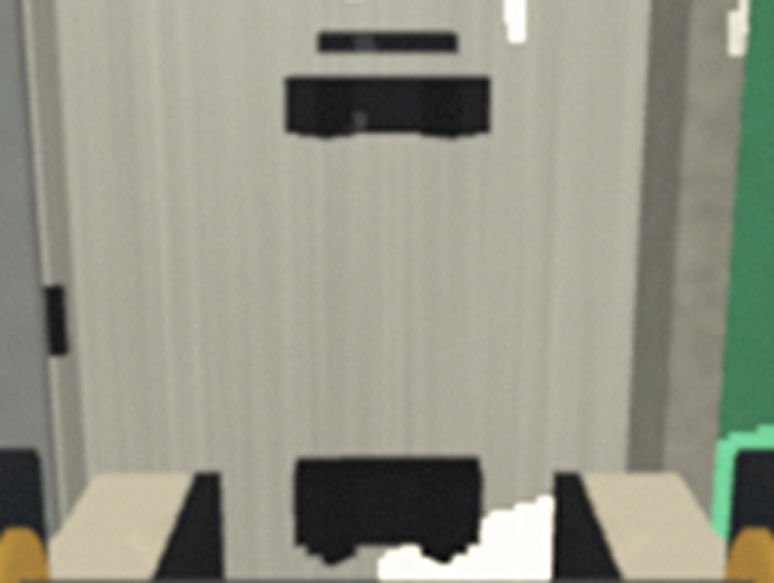

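Measured in the tool frame, the gauge origin is at (+8.6, +0.2) mm in the aligned hover, and the nest is at (+0.5, +0.8) mm. Next I grasp, carry and lower while watching the force.

```bash
python3 - <<'E'
from h import *
g=np.load('gauge1.npz');n=np.load('nest1.npz')
gp=g['p']+g['R']@np.array([.0086,.0002,0]); Rg=g['R']
np_=n['p']+n['R']@np.array([.0005,.0008,0])
at=lambda p,z: np.array([p[0],p[1],z])
robot.servo_line(at(gp,.03),speed=.2);robot.servo_line(at(gp,.004),speed=.08)
print(robot.read_t(),robot.read_force())
robot.move_gripper(0.0);print(robot.read_grip_width()*88,robot.read_finger_force(),robot.read_t())
robot.servo_line(at(gp,.11),speed=.2)
robot.goto(at(np_,.11),RG2);robot.servo_line(at(np_,.062),speed=.15);robot.dwell(.1)
b=robot.read_force();print(robot.read_t(),b,robot.read_grip_width()*88)
tr=[]
z=.062
for z in(.055,.050,.046,.043,.041,.039,.037,.035,.034,.033):
    robot.servo_line(at(np_,z),speed=.06);F=robot.read_force()-b;tr.append((round(robot.read_position()[2]*1e3,1),F.round(1).tolist()))
    if F[2]>7: break
print(tr,robot.read_t())
iw,_=robot.grab_frame('wrist');save('placed.png',iw[120:400,160:480])
E
```

```text
24.4583 [0.04059521 0.01196826 0.18005281]
17.388397841105856 30.001021223142743 25.0083
27.4917 [ 0.53068272  0.05996972 -1.53584692] 17.644012733828557
[(np.float64(54.9), [-0.2, 0.4, 0.8]), (np.float64(49.6), [-0.5, -0.9, -1.0]), (np.float64(45.6), [-0.5, -0.2, 0.5]), (np.float64(42.8), [-0.7, -0.0, 0.2]), (np.float64(40.8), [-1.0, -0.0, 1.4]), (np.float64(38.9), [-0.8, -0.5, 1.4]), (np.float64(36.8), [-0.9, 0.5, -0.8]), (np.float64(34.8), [-0.5, -0.3, -0.7]), (np.float64(33.9), [0.3, -1.1, 0.6]), (np.float64(33.3), [-1.1, -0.0, 2.7])] 30.0083
```

View pics/placed.png

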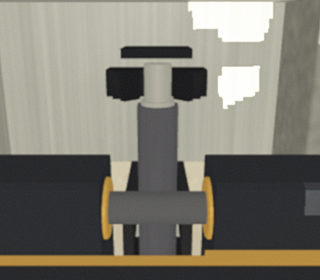

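The view shows the short plug lying in the right rest's groove just short of the end stop, and contact was felt at the expected height. I release, lift and check the gauge height.

```bash
python3 - <<'E'
from h import *
p=robot.read_position()
robot.move_gripper(.5)
robot.servo_line([p[0],p[1],.07],speed=.12);robot.servo_line([p[0],p[1],.16],speed=.3);robot.dwell(.05)
c=cam('wrist');im,d=robot.grab_frame('wrist');P=cloud(c,d)-O;X=np.stack([P@ux,P@uy,P[...,2]],-1)*1e3
print(robot.read_t(),robot.read_position())
for r in(168,176,184,195,215,235,255,270,280,290,300): print(r,[tuple(X[r,u].round().astype(int).tolist()) for u in(314,317,320,399)])
save('rel.png',im[120:400,160:480])
E
```

```text
31.75 [ 0.62047408 -0.14919757  0.15846922]
168 [(-69, -56, 44), (-72, -57, 45), (-74, -56, 44), (-131, -57, 57)]
176 [(-69, -50, 44), (-72, -50, 44), (-74, -50, 43), (-131, -52, 59)]
184 [(-69, -44, 43), (-72, -44, 44), (-74, -44, 43), (-131, -46, 59)]
195 [(-69, -36, 47), (-72, -36, 48), (-74, -36, 46), (-132, -38, 59)]
215 [(-69, -21, 47), (-72, -21, 48), (-74, -21, 48), (-133, -23, 59)]
235 [(-69, -5, 48), (-72, -5, 47), (-74, -5, 48), (-134, -8, 59)]
255 [(-69, 12, 47), (-72, 12, 47), (-74, 12, 47), (-135, 9, 58)]
270 [(-69, 25, 47), (-72, 24, 48), (-74, 24, 48), (-135, 20, 60)]
280 [(-69, 33, 48), (-72, 33, 47), (-74, 33, 47), (-136, 29, 58)]
290 [(-69, 44, 43), (-72, 43, 45), (-74, 43, 44), (-107, -11, 175)]
300 [(-69, 52, 44), (-72, 52, 45), (-74, 52, 44), (-105, -11, 186)]
```

View pics/rel.png

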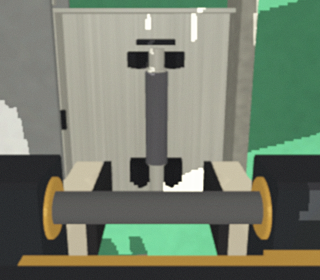

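The gauge is fully down and level: handle top about 47.5 mm, plug tops 44 mm, long end on the left. Next I shut the drawer.

```bash
python3 - <<'E'
from h import *
robot.servo_line(U(-.12,0,.17),speed=.3)
robot.move_gripper(0.0);robot.goto(U(-.18,0,.10),RP);robot.servo_line(U(-.18,0,.022),speed=.2);robot.dwell(.15)
b=fx(10);print(robot.read_t(),b);tr=[]
for x in list(np.arange(-.165,-.044,.01))+list(np.arange(-.045,-.0295,.003)):
    robot.servo_line(U(x,0,.022),speed=.05);F=b-fx(2);tr.append((round(ux_now()*1e3,1),round(float(F),1)))
    if F>9.5: print('stop');break
print(tr,robot.read_t())
if F<=9.5:
    x,t=press(x,0,.022,b,xmax=-.02);print([(float(a),float(f)) for a,f in t],robot.read_t())
    robot.servo_line(U(-.06,0,.022),speed=.04);robot.dwell(.2);robot.servo_line(U(-.10,0,.022),speed=.15)
    robot.servo_line(U(-.12,0,.09),speed=.25)
    c=cam('scene');im,d=robot.grab_frame('scene');P=cloud(c,d)-O;X=np.stack([P@ux,P@uy,P[...,2]],-1)*1e3
    m=(X[...,2]>48)&(X[...,2]<66)&(abs(X[...,1])<90)&(X[...,0]>-110)&(X[...,0]<-4)
    h,e=np.histogram(X[m][:,0],bins=np.arange(-110,0,4));print(list(zip(e[:-1].astype(int).tolist(),h.tolist())))
    save('shut.png',im[100:400,60:460]);print(robot.read_t())
E
```

```text
35.0417 -0.4725721164883858
[(-164.8, -0.1), (-154.7, -0.9), (-144.4, 0.5), (-134.4, -0.1), (-124.4, -0.9), (-114.4, -0.9), (-104.4, -1.4), (-94.4, -0.6), (-84.4, -0.4), (-74.4, -0.9), (-65.4, 3.1), (-55.4, 3.7), (-45.6, 3.2), (-45.5, 4.6), (-42.3, 4.1), (-39.3, 3.8), (-36.2, 4.7), (-33.2, 4.0), (-30.2, 4.8)] 41.1917
[(-30.2, 4.8), (-29.8, 4.8), (-29.2, 4.9), (-28.5, 5.0), (-28.1, 5.4), (-27.6, 5.7), (-27.4, 6.5), (-27.3, 9.5), (-27.3, 9.6), (-27.3, 10.6), (-27.2, 10.9), (-27.2, 12.0), (-27.1, 12.3), (-27.1, 13.5), (-27.1, 14.6)] 44.6917
[(-110, 0), (-106, 0), (-102, 0), (-98, 0), (-94, 0), (-90, 0), (-86, 0), (-82, 0), (-78, 0), (-74, 0), (-70, 0), (-66, 0), (-62, 0), (-58, 0), (-54, 0), (-50, 0), (-46, 0), (-42, 0), (-38, 0), (-34, 1), (-30, 67), (-26, 113), (-22, 160), (-18, 226), (-14, 5), (-10, 0), (-6, 0)]
46.8417
```

```bash
ls pics
```

```text
aj.png
aj2.png
crop1.png
crop2.png
gauge1.png
nest1.png
placed.png
rel.png
scene0.png
shut.png
top0.png
```

```bash
python3 - <<'E'
from h import *
c=cam('scene');_,d1=robot.grab_frame('scene');d0=np.load('scene0.npz')['d']
for d in(d0,d1):
    P=cloud(c,d)-O;X=np.stack([P@ux,P@uy,P[...,2]],-1)*1e3
    m=(X[...,2]>48)&(X[...,2]<66)&(abs(X[...,1])<90)&(X[...,0]>-110)&(X[...,0]<-4)
    print(m.sum(),X[m][:,0].mean())
robot.servo_line(robot.read_position()+[0,0,.06],speed=.2);print(robot.read_t(),robot.read_force());robot.job_done()
E
```

```text
575 -20.34481135847987
558 -20.169110953056478
47.3417 [ 0.18217094 -0.85867702 -0.8175821 ]
the job is handed in; nothing more can be done
```

The job is handed in, at about 47 s of the 72 s allowed: the gauge is fully down in its nest with the long end on the left, and the handleless drawer is latched shut, staying closed by itself (front within about 0.2 mm of its starting position).

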